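# Tighten the recessed nut of a pump housing with a long socket driver

### The arm

A 7-joint arm with a two-finger parallel gripper is mounted at the origin on a cart in front of the work surface, level with it; the furniture and walls round the work are solid. World frame = base frame: x ahead of the robot, y to its left, z up, the work surface at z = 0. Lengths are in mm, angles in rad, forces in N, time in s.
With the tool pointing down it reaches from about 350 to 775 mm from the base axis. Payload 3.1 kg.
Tool frame: the origin (TCP) lies midway between the tips of the shut fingers; the grasp point (between the pads) lies 19 mm behind it (arm.hold_point_z is the z of the grasp point in the tool frame, in mm); z points along the fingers, y is the line along which they close (so a half turn about z gives the same grasp; the last joint's range is limited). The gripper opens to 85 mm and grips with 20 to 120 N. Pads are 22 mm wide; open, the fingers measure 114 mm over their backs; the gripper's body (76 mm by 85 mm) begins 54 mm behind the grasp point. The pads swing forward as they close: fully open they stand 13 mm farther back than shut.
Start: joints at [-1.299, 0.311, 0.014, 1.512, -0.004, 1.319, -0.027], TCP at [169.744, 523.168, 231.304] pointing down, gripper open.
Joint ranges: [-2.7, 2.7], [-0.3, 1.91], [-1.27, 1.3], [0.12, 2.57], [-1.44, 4.58], [0.2, 2.03], [-3.05, 3.05]. Speed limits (rad/s): [2.79, 2.79, 3.14, 3.14, 3.14, 3.14, 3.14].

### API

Orientations are given as a rotation vector (axis times angle).
In Python, from plant import sensors, optics, arm gives the robot as it stands.
- The arm moves only by the tool step_arm, never from a script. Its argument "rows" is a list of rows, each a list of 7 numbers: the shift along the world's x, y, z in mm, then the turn, a rotation vector about the world's x, y, z in rad, then the finger opening in mm, from 0 to 85.4. In form: [[tx, ty, tz, rx, ry, rz, jaw], ...]. A call has 1 to 8 rows; each row shifts and turns the commanded pose from where the row before left it; what a row does not reach is not made up. A row lasts 1/10 s, in which the tool goes at most 50 mm and 8.59 degrees, less where a joint would pass 70% of its speed; a pose out of reach is approached as far as the arm can. A call is refused whole if a number of a shift passes 50 or a number of a turn 0.15, either way. A call with a gripper value outside its range is refused whole. The fingers move at their own pace and stop on an object; the grip force is fixed at half the most. Time passes only in rows, so rows that do not move let the fingers close. It gives the time, the measured TCP pose, the force, the opening and the grip force at its end, in the units of the state.
- sensors.get_state(): the state, without advancing time (a new reading comes with each control period).
- optics.read_camera(name): name is "scene" or "top" or "wrist"; returns (picture, depth): 420x560x3 uint8, red, green, blue; 420x560 float32, mm along the optical axis (not along the pixel's ray), 0 where there is no reading.
- optics.camera_info(name): a dict with "K" (3x3 intrinsics, pixels), "k1" (the pictures are not rectified: a ray, as slopes to the right and down, at radius r is drawn at 1 + k1 r^2 times it, then the intrinsics apply), "rvec" (rotation vector, rad) and "tvec" (3), from world to camera coordinates, as OpenCV has them. Camera axes: x right, y down, z forward; pixel columns grow to the right and rows downward; lengths in mm; the calibration is good to about 2 mm. A picture is of the moment at which its call begins: read the wrist's pose just before it. camera_info takes no time and is no camera call; for the wrist camera it gives the pose at the moment of the call.
- arm.job_done(): hands the job in; it is judged then, once.
The state is a dict: "clock": time; "joints": joint angles; "joint_vel": joint speeds; "joint_efforts": joint torques, N m; "position": TCP position; "tool_rot": TCP orientation; "ft_force": force on the tool from outside, world axes, zero at the start; "moment": the same for the moment, N m; "width": finger opening in mm; "grasp_force": force on a finger pad.
Only numpy, scipy, OpenCV 4.12 (cv2) and the standard library are available. Lean on these libraries where they do the work, as an engineer would, in place of code of your own. Each camera call takes 0.05 s, during which the arm holds its last target. There are 200 camera calls.

### The job

Take the long socket driver out of its stand, feel its square socket down over the nut at the bottom of the deep bore in the housing, and turn the nut clockwise until it bites on its washer, then tighten it about 20 degrees further. Do not overtighten, and never ram or force the driver. Then put the driver back upright in its stand, let go of it, and leave the other things on the bench where they are.

Things in the scene. Friction and masses are not known exactly. Their poses are not given: they have to be found in the camera images.
- housing: aluminium pump housing fixed to the bench: a 104 x 84 x 12 mm foot with four bolt heads and a round barrel, 63 mm outside, 87 mm high in all, with one vertical bore. Origin: centre of the underside, on the bore's axis, z up. The bore is 39 mm wide; its flared mouth is 49 mm wide, the flare 8 mm deep. The nut at its bottom: see nut_seat
- bore_mouth (a point): centre of the bore's mouth, in the plane of the rim, 87 mm above the bench
- nut_seat (a point): centre of the bore's floor, 12 mm above the bench; fixed to the housing, so it does not tell how the nut is turned (that is not measured). On it: a copper washer 1.5 mm thick, and a square steel nut 18 mm across flats, 25.5 mm across corners, 12 mm high (top face 25.5 mm above the bench), with a bevelled 17 mm stud end in its middle up to 30.5 mm
- driver: rigid steel socket driver 168 mm long, about 0.35 kg, upright in its stand, socket down: black square handle 26 x 26 mm, 55 mm high, on a 14 mm round shaft with a centring collar (36.4 mm wide, 48 to 58 mm above the lower end); at the lower end a square socket 26 x 26 mm outside (36.8 mm across corners), 30 mm high, sides parallel to the handle's. Origin: as driver_mouth, z up
- washer (a joint): how far the nut is tightened since it bit on its washer, rad, clockwise from above; stays where it is left. 0 while loose; 0.35 (20 degrees) wanted, 0.15 to 0.60 good. The loose nut turns clockwise against about 0.08 N m for 17 to 69 degrees, then bites and needs about 0.35 N m to turn on: a clear rise of the moment (less is read at a standstill)
- driver_grip (a point): centre of the driver's square handle, 137.5 mm above the socket's mouth; z up along the driver, x and y square to the handle's flats. The handle reaches 27.5 mm above and below this point (a 3 mm steel button on top)
- driver_mouth (a point): centre of the driver's lower end, in the plane of the socket's mouth. The opening is square, 20 mm wide, 15.5 mm deep. It drops over the nut by its own weight, but only when within about 6 degrees of the nut's flats (any quarter turn). This point is 25.5 mm above the bench when resting unseated on the nut, 15 mm when fully seated
- stand: steel stand of the driver, fixed to the bench: a round foot of 96 mm diameter, 10 mm thick, with an upright cup, 54 mm outer diameter, 44 mm bore, flared to 52 mm at the mouth, rim 55 mm above the bench. Origin: centre of the underside
- stand_floor (a point): centre of the cup's floor, 10 mm above the bench, on which the driver's socket stands
- reel: small reel of solder wire, 48 mm diameter, 30 mm high, bystander; origin at its underside
- cell: big battery cell standing upright, 34 mm diameter, 62 mm high, bystander; origin at its underside
- jar: black jar, 34 mm diameter, 56 mm high, bystander; origin at its underside
- tape: roll of black tape lying flat, 62 mm diameter, 19 mm high, bystander; origin at its underside
- notes: block of notes, 75 x 100 x 12 mm, bystander; origin at its underside
Things that resemble listed ones, but are neither listed nor needed, are in the scene too. There is more than one size of the driver; the job needs the largest.

How it is judged (in metres and radians):
On the way, in this order (a step that is already met when the one before it is completed fails the run):
1. the driver's socket is seated down over the nut at the bottom of the bore (z of driver_mouth in the frame of housing below 0.019 m and horizontal distance between driver_mouth and housing below 0.004 m), for 0.2 s.
2. the nut is tightened on its washer with the driver still seated (value of joint washer above 0.15 rad and z of driver_mouth in the frame of housing below 0.022 m), for 0.1 s.
At the end, for the whole second after the job is handed in: The nut has been tightened 0.15 to 0.60 rad (9 to 34 degrees) past the point where it bit on its washer, and the driver stands upright (within 0.2 rad), at rest and released, on the floor of its stand's cup (within 10 mm of its centre, at most 6 mm up) (value of joint washer between 0.15 and 0.6 rad and horizontal distance between driver_mouth and stand_floor below 0.01 m and z of driver_mouth in the frame of stand_floor below 0.006 m and angle between driver_grip's own z axis and vertical below 0.2 rad and linear speed of driver below 0.02 m/s); the robot touches nothing.
It fails at once if the nut is overtightened: more than 0.60 rad past its bite (value of joint washer above 0.6 rad).
It fails at once if the driver, not yet seated on the nut, is rammed against the housing or its nut (over 40 N) (contact force between driver and housing above 40 N and z of driver_mouth in the frame of housing above 0.019 m).
It fails at once if the driver is forced in the housing (all its contact forces on housing and nut together over 150 N; tightening makes about 70) (contact force between driver and housing above 150 N).
It fails at once if a bystander (reel, cell, jar, tape, notes) is moved by more than 30 mm (distance of any of reel, cell, jar, tape, notes from where it was at the start of the episode above 0.03 m).
It also fails if it takes over 72 s, if anything falls off the work surface, if the arm or the gripper's body presses on something with over 40 N, if the wrist force passes 120 N, or if a joint passes its speed limit or range.

## Working session

There is one attempt and no reset: what is moved stays moved. The work goes in short steps, Python scripts to look and compute and a tool call to move; the robot and the scene stay as the last step left them, time stands still between calls to the robot, and variables do not carry over. Pictures are saved under pics/ and viewed, at most 10 in all, crops included, and the job is handed in when it is done.

Besides the shell and the picture viewer there is one more tool, called after "Emit:" as a command line: name --pt "numbers of a row" for each row, then --argument value for the rest. step_arm: Moves the arm, as the interface text tells. Its arguments: {"type":"object","properties":{"rows":{"type":"array","items":{"type":"array","items":{"type":"number"}}}},"required":["rows"]}

```bash
mkdir -p pics; cat > h.py <<'E'
import numpy as np, cv2
from plant import sensors, optics, arm
def cam(n):
    i=optics.camera_info(n); R=cv2.Rodrigues(np.array(i["rvec"],float))[0]; t=np.array(i["tvec"],float).ravel()
    return np.array(i["K"],float),i["k1"],R,t
def rays(c,uv):
    K,k1,R,t=c; uv=np.atleast_2d(np.array(uv,float))
    p=cv2.undistortPoints(uv[:,None,:],K,np.array([k1,0,0,0.]))[:,0]
    return np.c_[p,np.ones(len(p))]
def onz(c,uv,z):
    d=rays(c,uv)@c[2]; o=-c[2].T@c[3]
    return o+d*((z-o[2])/d[:,2])[:,None]
def cloud(c,dep):
    h,w=dep.shape; u,v=np.meshgrid(np.arange(w),np.arange(h))
    r=rays(c,np.c_[u.ravel(),v.ravel()])*dep.reshape(-1,1)
    P=((r-c[3])@c[2]).reshape(h,w,3); P[dep==0]=np.nan
    return P
def shot(n,f=None):
    c=cam(n); p,d=optics.read_camera(n)
    if f: cv2.imwrite("pics/"+f,p[:,:,::-1])
    return c,p,d
E
python3 - <<'E'
from h import *
for n in("scene","top"):
    c,p,d=shot(n,n+".png"); np.savez(n,p=p,d=d); P=cloud(c,d); print(n,-c[2].T@c[3],c[0][0,0],np.nanmin(P[...,2]),(d>0).mean())
a=cv2.imread("pics/scene.png");b=cv2.imread("pics/top.png")
print(sensors.get_state(),arm.hold_point_z)
E
```

```text
scene [ 202.97927372 -675.35736676  651.02399769] 497.36265447258603 -876.3459603067802 0.9959608843537415
top [ 489.71928729   59.7912662  1177.7727891 ] 425.38719411828674 -882.7090509950224 0.9958801020408163
{'clock': 0.1, 'joints': array([-1.29863295,  0.31166807,  0.01397669,  1.51292003, -0.00438859,
        1.31921141, -0.02716868]), 'joint_vel': array([ 0.00039208, -0.00134644,  0.0007868 , -0.0051888 , -0.0020412 ,
       -0.00189254,  0.00135513]), 'joint_efforts': array([ 5.65565533e-04, -3.80856621e+01,  1.46472696e-01, -2.31238747e+01,
        1.22522391e-02,  8.15999665e-03, -3.06420191e-05]), 'position': array([169.58110541, 522.50057749, 230.30797841]), 'tool_rot': array([-0.49076023, -3.10277523,  0.00339669]), 'ft_force': array([ 0.13843797,  0.67484775, -0.53573594]), 'moment': array([ 0.03920823, -0.00465158,  0.00703121]), 'grasp_force': 0.0, 'width': 85.47086024886258} -18.700000000000003
```

View pics/top.png

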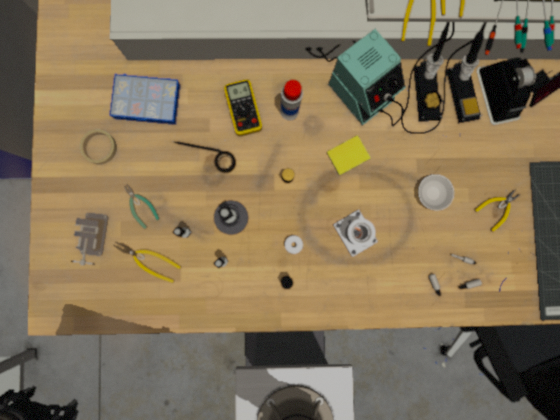

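View pics/scene.png

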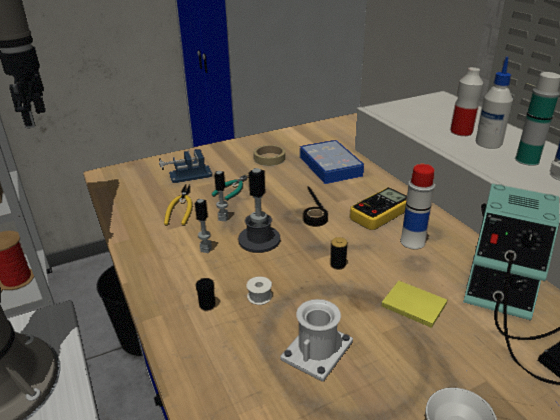

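The top view shows the big driver in its stand at about (231,215), the housing at (357,232), small decoy drivers at (181,230) and (220,261), the reel at (293,244), the jar at (287,282) and the cell at (288,175). The scene view agrees: driver handle at (257,185), housing at (318,335).

```bash
cat > m.py <<'E'
from h import *
def meas(n,boxes,p=None,d=None):
    c=cam(n); 
    z=np.load(n+".npz"); P=cloud(c,z["d"])
    for name,(x,y,r,z0,z1) in boxes.items():
        m=(np.hypot(P[...,0]-x,P[...,1]-y)<r)&(P[...,2]>z0)&(P[...,2]<z1)
        q=P[m]
        if len(q)<4: print(n,name,"few",len(q)); continue
        rc=cv2.minAreaRect(q[:,:2].astype(np.float32)); (ex,ey),er=cv2.minEnclosingCircle(q[:,:2].astype(np.float32))
        print(n,name,len(q),"mean",q.mean(0).round(1),"rect",np.round(rc[0],1),np.round(rc[1],1),round(rc[2],1),"circ",round(ex,1),round(ey,1),round(er,1))
E
python3 - <<'E'
from m import *
c=cam("top")
for n,uv,z in[("drv",(231,212),175),("stand",(231,217),10),("hous",(358,231),87),("s1",(181,230),100),("s2",(220,261),100)]: print(n,onz(c,uv,z)[0].round())
a=onz(c,(229,209),175)[0];b=onz(c,(358,231),87)[0];s=onz(c,(231,217),10)[0]
B={"handle":(a[0],a[1],40,160,185),"cuprim":(s[0],s[1],32,45,62),"foot":(s[0],s[1],60,5,14),"rim":(b[0],b[1],45,80,93),"hfoot":(b[0],b[1],75,8,16)}
for n in("top","scene"): meas(n,B)
E
```

```text
drv [563. 149. 175.]
stand [561. 163.  10.]
hous [ 515. -170.   87.]
s1 [525. 281. 100.]
s2 [445. 184. 100.]
top handle 129 mean [560.7 164.8 174.9] rect [561.1 165.6] [26.3 26. ] 32.7 circ 561.2 165.1 16.9
top cuprim 150 mean [556.9 161.7  52.7] rect [561.  164.8] [58.3 57.9] 89.6 circ 560.2 166.0 30.4
top foot 546 mean [557.6 162.1   9.6] rect [560.1 167.7] [106.7  91. ] 88.6 circ 551.7 165.6 55.7
top rim 363 mean [ 512.1 -178.    86.2] rect [ 511.5 -177.8] [69.  69.7] 89.0 circ 511.9 -177.2 35.7
top hfoot 499 mean [ 511.  -166.3   12.2] rect [ 511.9 -176.4] [104.1  83.3] 28.8 circ 511.9 -176.1 64.1
scene handle 174 mean [558.  161.5 170.6] rect [558.5 166. ] [27.5 30.6] 37.8 circ 560.1 166.3 17.4
scene cuprim 182 mean [556.4 158.9  52.1] rect [557.9 161.3] [49.9 57.3] 67.3 circ 559.3 165.3 30.0
scene foot 519 mean [552.8 151.9   9.6] rect [557.5 161.3] [85.2 93.3] 69.9 circ 559.4 166.6 48.7
scene rim 683 mean [ 512.3 -173.3   85.3] rect [ 511.6 -174.4] [71.5 69.3] 11.2 circ 511.1 -174.1 36.7
scene hfoot 1120 mean [ 499.8 -193.1   11.7] rect [ 511.8 -175.4] [106.2  84.8] 29.2 circ 511.0 -176.0 64.9
```

```bash
python3 - <<'E'
from h import *
s=sensors.get_state(); R=cv2.Rodrigues(s["tool_rot"])[0]
c=cam("wrist"); o=-c[2].T@c[3]
print("cam in tool",R.T@(o-s["position"]),"axes in tool\n",(R.T@c[2].T).round(3),c[0][0,0],"tool R\n",R.round(3))
E
```

```text
cam in tool [  82.28985361    0.39238029 -143.35826119] axes in tool
 [[-0.    -0.946 -0.324]
 [ 1.    -0.     0.   ]
 [-0.    -0.324  0.946]] 339.4585973903182 tool R
 [[-0.951  0.309 -0.001]
 [ 0.309  0.951 -0.002]
 [-0.    -0.002 -1.   ]]
```

Emit:
step_arm --pt "24 -41 0 0 0 0 85" --pt "24 -41 0 0 0 0 85" --pt "24 -41 0 0 0 0 85" --pt "24 -41 0 0 0 0 85" --pt "24 -41 0 0 0 0 85" --pt "24 -41 0 0 0 0 85" --pt "24 -41 0 0 0 0 85" --pt "24 -41 0 0 0 0 85"

```text
clock: 0.9
position: [362.1, 193.2, 231.1]
tool_rot: [-0.49, -3.103, -0.0]
ft_force: [1.2, 1.5, -0.2]
width: 85.2
grasp_force: 0.0
```

Emit:
step_arm --pt "24 -41 0 0 0 0 85" --pt "24 -41 0 0 0 0 85" --pt "24 -41 0 0 0 0 85" --pt "24 -41 0 0 0 0 85" --pt "24 -41 0 0 0 0 85" --pt "24 -41 0 0 0 0 85" --pt "24 -41 0 0 0 0 85" --pt "24 -41 0 0 0 0 85"

```text
clock: 1.7
position: [554.3, -134.1, 230.8]
tool_rot: [-0.489, -3.102, -0.001]
ft_force: [0.9, 0.5, -0.3]
width: 85.1
grasp_force: 0.0
```

Emit:
step_arm --pt "36 -67 -45 0 0 0 85" --pt "0 0 0 0 0 0 85"

```text
out of range: row 1 has -67, outside -50 to 50
```

Emit:
step_arm --pt "18 -34 -25 0 0 0 85" --pt "18 -34 -25 0 0 0 85" --pt "0 0 -45 0 0 0 85" --pt "0 0 0 0 0 0 85" --pt "0 0 0 0 0 0 85"

```text
clock: 2.2
position: [589.2, -199.6, 135.5]
tool_rot: [-0.489, -3.1, -0.002]
ft_force: [1.5, -0.4, 1.3]
width: 85.0
grasp_force: 0.0
```

```bash
python3 - <<'E'
from h import *
c,p,d=shot("wrist"); np.savez("w1",p=p,d=d); P=cloud(c,d); print(-c[2].T@c[3])
m=np.isfinite(P[...,2])&(abs(P[...,2]-87)<3)&(np.hypot(P[...,0]-512,P[...,1]+176)<45)
q=P[m][:,:2].astype(np.float32); print("rim",m.sum(),cv2.minEnclosingCircle(q), P[m].mean(0))
m=np.isfinite(P[...,2])&(abs(P[...,2]-25.5)<2.5)&(np.hypot(P[...,0]-512,P[...,1]+176)<18)
q=P[m][:,:2].astype(np.float32); print("nut",m.sum(),cv2.minAreaRect(q),P[m].mean(0))
v,u=np.nonzero(m); u0,v0=int(u.mean()),int(v.mean()); print(u0,v0)
k=p[max(v0-60,0):v0+60,u0-75:u0+75,::-1]; cv2.imwrite("pics/w1.png",cv2.resize(k,None,fx=5,fy=5,interpolation=cv2.INTER_CUBIC)[:600,:750])
E
```

```text
[ 511.42827497 -174.13745982  279.10266034]
rim 7761 ((513.291748046875, -176.22874450683594), 35.90614700317383) [ 511.53738638 -175.76162253   87.31544488]
nut 199 ((513.3826293945312, -176.29458618164062), (18.089643478393555, 17.978979110717773), 63.67106628417969) [ 513.40377529 -176.20275638   26.13834402]
277 99
```

View pics/w1.png

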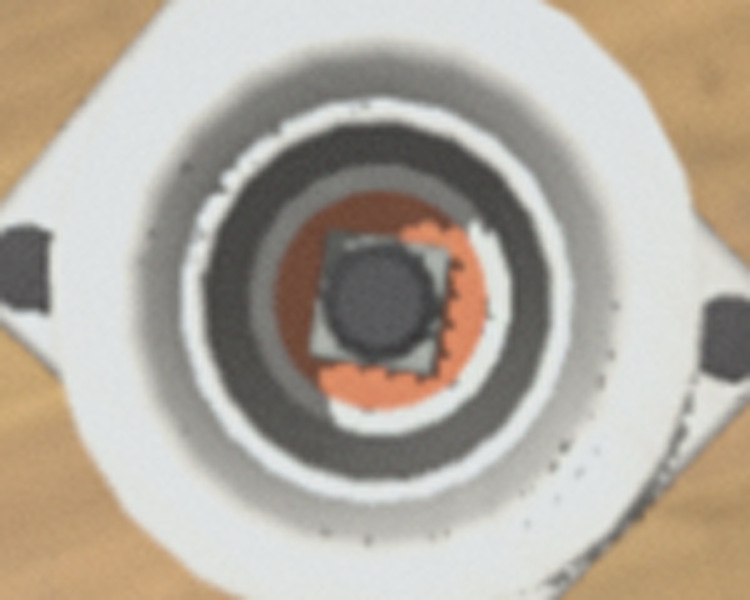

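The nut's visible corners in the crop are (330,232), (450,248), (437,375) and (312,358). That puts the nut yaw at about 64° (mod 90), which agrees with the depth rectangle (63.7°). The bore centre is about (512.5, -176.2). Next I go over the driver.

Emit:
step_arm --pt "0 25 40 0 0 0 85" --pt "0 25 40 0 0 0 85" --pt "0 38 24 0 0 -0.1 85" --pt "0 45 0 0 0 -0.1 85" --pt "0 45 0 0 0 -0.1 85" --pt "-9 45 0 0 0 -0.1 85" --pt "-9 45 0 0 0 -0.1 85" --pt "-10 45 0 0 0 -0.1 85"

```text
clock: 3.05
position: [562.2, 115.1, 243.9]
tool_rot: [1.387, 2.814, 0.008]
ft_force: [1.2, -0.1, 0.2]
width: 84.8
grasp_force: 0.0
```

Emit:
step_arm --pt "0 45 0 0 0 -0.08 85" --pt "0 7 0 0 0 0 85" --pt "0 0 0 0 0 0 85" --pt "0 0 0 0 0 0 85"

```text
clock: 3.45
position: [562.5, 162.9, 242.4]
tool_rot: [1.497, 2.759, 0.003]
ft_force: [0.1, -1.2, -0.9]
width: 84.5
grasp_force: 0.0
```

```bash
python3 - <<'E'
from h import *
s=sensors.get_state(); R=cv2.Rodrigues(s["tool_rot"])[0]; print(s["position"],"psi",np.degrees(np.arctan2(R[1,1],R[0,1])),s["joints"].round(2),s["moment"],s["ft_force"])
c,p,d=shot("wrist","w2.png"); P=cloud(c,d)
m=np.isfinite(P[...,2])&(abs(P[...,2]-175)<5)&(np.hypot(P[...,0]-561,P[...,1]-165)<25)
q=P[m][:,:2].astype(np.float32); print("handle",m.sum(),cv2.minAreaRect(q),P[m].mean(0), cv2.minEnclosingCircle(q))
m=np.isfinite(P[...,2])&(abs(P[...,2]-10)<4)&(np.hypot(P[...,0]-561,P[...,1]-165)<55)
q=P[m][:,:2].astype(np.float32); print("foot",m.sum(),cv2.minEnclosingCircle(q))
m=np.isfinite(P[...,2])&(abs(P[...,2]-54)<4)&(np.hypot(P[...,0]-561,P[...,1]-165)<35)
q=P[m][:,:2].astype(np.float32); print("cup",m.sum(),cv2.minEnclosingCircle(q))
E
```

```text
[562.48094187 162.94237726 242.43922333] psi 33.04337138797968 [-0.8   0.44  0.72  1.41 -0.29  1.4   0.5 ] [-0.02490325 -0.02583329 -0.00921702] [ 0.10113836 -1.20772038 -0.89928534]
handle 1472 ((562.1688842773438, 166.83685302734375), (26.058124542236328, 26.037261962890625), 31.757225036621094) [561.28329173 167.88677872 176.47217694] ((562.3922729492188, 166.4349822998047), 17.5697078704834)
foot 2754 ((561.4114990234375, 166.7632293701172), 47.998374938964844)
cup 876 ((561.2719116210938, 166.60667419433594), 30.30933380126953)
```

View pics/w2.png

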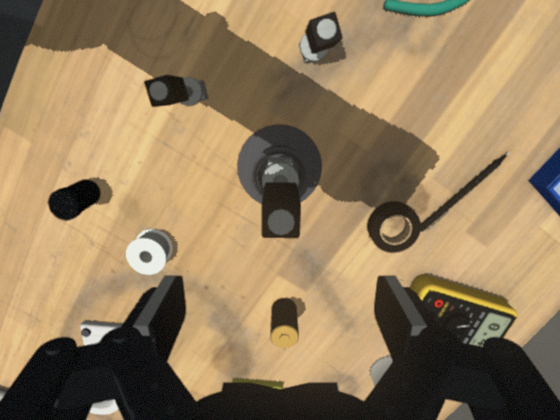

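The driver handle top is at about (281,222), with its sides in line with the jaws and centred between them. The two smaller decoys are at (175,90) and (322,35). The measured handle centre is (562,167) with yaw 32°, so I descend and grip.

Emit:
step_arm --pt "-0.5 3.5 -34 0 0 0 85" --pt "0 0 -40 0 0 0 85" --pt "0 0 -30 0 0 0 85" --pt "0 0 -10 0 0 0 85" --pt "0 0 0 0 0 0 60" --pt "0 0 0 0 0 0 20" --pt "0 0 0 0 0 0 20" --pt "0 0 0 0 0 0 20"

```text
clock: 4.3
position: [562.5, 167.7, 128.1]
tool_rot: [1.497, 2.76, 0.004]
ft_force: [-0.3, -0.0, -0.3]
width: 27.8
grasp_force: 0.0
```

Emit:
step_arm --pt "0 0 0 0 0 0 15" --pt "0 0 0 0 0 0 15" --pt "0 0 0 0 0 0 15" --pt "0 0 0 0 0 0 15"

```text
clock: 4.7
position: [562.1, 167.4, 128.1]
tool_rot: [1.497, 2.76, 0.002]
ft_force: [-2.1, -0.8, 5.9]
width: 25.4
grasp_force: 58.6
```

```bash
cat > s.py <<'E'
from h import *
s=sensors.get_state(); R=cv2.Rodrigues(s["tool_rot"])[0]
print(s["clock"],s["position"].round(1),"psi",np.degrees(np.arctan2(R[1,1],R[0,1])).round(2),"z",R[:,2].round(4),"j",s["joints"].round(2),"M",s["moment"].round(3),"F",s["ft_force"].round(2),"w",s["width"],s["grasp_force"])
E
python3 s.py
```

```text
4.7 [562.1 167.4 128.1] psi 33.06 z [ 2.1e-03  4.0e-04 -1.0e+00] j [-0.79  0.52  0.68  1.58 -0.35  1.16  0.55] M [-0.219  0.327 -0.006] F [-2.07 -0.8   5.93] w 25.447313985023015 58.60411047935486
```

Emit:
step_arm --pt "0 0 8 0 0 0 15" --pt "0 0 20 0 0 0 15" --pt "0 0 30 0 0 0 15" --pt "0 0 35 0 0 0 15" --pt "0 -15 12 0 0 0 15" --pt "-6 -35 0 0 0 0.07 15" --pt "-6 -40 0 0 0 0.07 15" --pt "-6 -40 0 0 0 0.07 15"

```text
clock: 5.5
position: [541.8, 35.1, 230.0]
tool_rot: [-1.195, -2.904, 0.003]
ft_force: [0.8, -0.7, -4.5]
width: 25.2
grasp_force: 59.6
```

Emit:
step_arm --pt "-6 -40 0 0 0 0.07 15" --pt "-6 -40 0 0 0 0.07 15" --pt "-6 -40 0 0 0 0.07 15" --pt "-6 -40 0 0 0 0.07 15" --pt "-6 -35 0 0 0 0.05 15" --pt "-2 -18 0 0 0 0 15" --pt "0 0 0 0 0 0 15" --pt "0 0 0 0 0 0 15"

```text
clock: 6.3
position: [510.0, -175.6, 230.2]
tool_rot: [-0.709, -3.058, -0.001]
ft_force: [-0.1, 0.3, -3.6]
width: 25.2
grasp_force: 59.8
```

```bash
python3 s.py; python3 - <<'E'
from h import *
c,p,d=shot("wrist","w3.png"); P=cloud(c,d)
m=np.isfinite(P[...,2])&(abs(P[...,2]-87)<3)&(np.hypot(P[...,0]-512,P[...,1]+176)<45)
print("rim",m.sum(),cv2.minEnclosingCircle(P[m][:,:2].astype(np.float32)))
c,p,d=shot("top"); P=cloud(c,d)
m=np.isfinite(P[...,2])&(P[...,2]<150)&(P[...,2]>90)&(np.hypot(P[...,0]-512,P[...,1]+176)<45)
print("low",m.sum(),P[m].mean(0) if m.any() else "")
E
```

```text
6.3 [ 510.  -175.6  230.2] psi 63.88 z [-0.002   0.0014 -1.    ] j [-0.25  0.34  0.73  1.56 -0.23  1.33  1.63] M [0.114 0.013 0.022] F [-0.1   0.32 -3.58] w 25.239329150533553 59.82878386974335
rim 1996 ((513.0464477539062, -176.25424194335938), 35.711055755615234)
low 42 [ 504.20461996 -164.24759982  113.52370374]
```

View pics/w3.png

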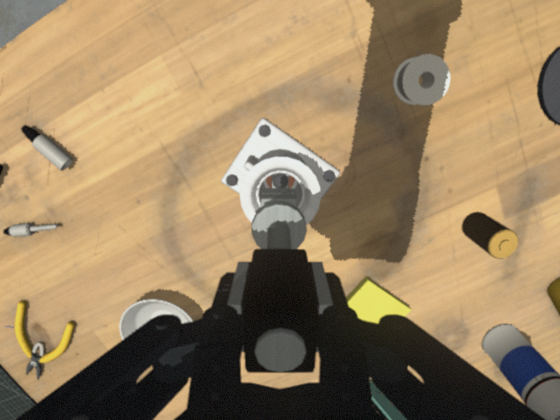

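The wrist view shows the held driver's collar at (279,228), in front of the bore mouth at (280,190). Rim centre reads (513,-176), so I nudge +x and lower gently.

Emit:
step_arm --pt "2.2 -0.4 -8 0 0 0 15" --pt "0 0 -8 0 0 0 15" --pt "0 0 -5 0 0 0 15" --pt "0 0 -4 0 0 0 15" --pt "0 0 -3 0 0 0 15" --pt "0 0 -3 0 0 0 15" --pt "0 0 -2 0 0 0 15" --pt "0 0 0 0 0 0 15"

```text
clock: 7.2
position: [513.3, -175.7, 198.1]
tool_rot: [-0.707, -3.061, -0.0]
ft_force: [-0.1, 0.1, -3.9]
width: 25.2
grasp_force: 59.9
```

```bash
python3 s.py
```

```text
7.2 [ 513.3 -175.7  198.1] psi 64.0 z [-4.e-04  1.e-04 -1.e+00] j [-0.24  0.37  0.72  1.61 -0.26  1.26  1.65] M [-0.01  -0.008  0.071] F [-0.13  0.1  -3.88] w 25.157461953762805 59.863736629486084
```

Emit:
step_arm --pt "-0.5 -0.3 -2 0 0 0 15" --pt "0 0 -2 0 0 0 15" --pt "0 0 -2 0 0 0 15" --pt "0 0 -2 0 0 0 15"

```text
clock: 7.6
position: [512.9, -176.0, 190.1]
tool_rot: [0.707, 3.061, 0.0]
ft_force: [0.5, 0.6, -4.8]
width: 25.3
grasp_force: 59.9
```

```bash
python3 s.py
```

```text
7.6 [ 512.9 -176.   190.1] psi 64.0 z [ 1.e-04  1.e-04 -1.e+00] j [-0.24  0.38  0.72  1.62 -0.26  1.24  1.65] M [-0.008  0.025 -0.019] F [ 0.53  0.58 -4.78] w 25.34376726874603 59.86478626728058
```

No contact. Mouth is at 72, inside the bore; continue down to about 34.

Emit:
step_arm --pt "0 0 -3 0 0 0 15" --pt "0 0 -4 0 0 0 15" --pt "0 0 -4 0 0 0 15" --pt "0 0 -4 0 0 0 15"

```text
clock: 8.0
position: [512.9, -176.0, 174.8]
tool_rot: [-0.707, -3.061, 0.0]
ft_force: [-0.6, 0.0, -3.5]
width: 25.6
grasp_force: 59.9
```

Emit:
step_arm --pt "0 0 -4 0 0 0 15" --pt "0 0 -4 0 0 0 15" --pt "0 0 -4 0 0 0 15" --pt "0 0 -4 0 0 0 15" --pt "0 0 -3 0 0 0 15" --pt "0 0 0 0 0 0 15"

```text
clock: 8.6
position: [512.6, -175.9, 155.7]
tool_rot: [-0.706, -3.06, -0.0]
ft_force: [0.2, 0.4, -4.2]
width: 25.3
grasp_force: 59.9
```

```bash
python3 s.py
```

```text
8.6 [ 512.6 -175.9  155.7] psi 64.0 z [-1.e-03  3.e-04 -1.e+00] j [-0.23  0.41  0.71  1.67 -0.28  1.17  1.67] M [0.009 0.025 0.005] F [ 0.24  0.35 -4.25] w 25.312449631580883 59.86328601837158
```

Emit:
step_arm --pt "0 0 -2 0 0 0 15" --pt "0 0 -2 0 0 0 15" --pt "0 0 -2 0 0 0 15" --pt "0 0 -2 0 0 0 15" --pt "0 0 -1 0 0 0 15" --pt "0 0 0 0 0 0 15"

```text
clock: 9.2
position: [512.8, -176.0, 147.1]
tool_rot: [-0.707, -3.061, -0.0]
ft_force: [-0.3, 0.0, -4.8]
width: 25.3
grasp_force: 59.9
```

Emit:
step_arm --pt "0 0 -1 0 0 0 15" --pt "0 0 -1 0 0 0 15" --pt "0 0 -1 0 0 0 15" --pt "0 0 0 0 0 0 15"

```text
clock: 9.6
position: [512.8, -176.0, 144.1]
tool_rot: [-0.706, -3.061, -0.0]
ft_force: [-0.2, -0.3, -4.4]
width: 25.4
grasp_force: 59.9
```

```bash
python3 s.py
```

```text
9.6 [ 512.8 -176.   144.1] psi 64.01 z [-3.e-04  1.e-04 -1.e+00] j [-0.22  0.42  0.7   1.69 -0.29  1.14  1.68] M [ 0.042  0.026 -0.037] F [-0.18 -0.32 -4.36] w 25.394992582706735 59.864405393600464
```

Emit:
step_arm --pt "0 0 -1 0 0 0 15" --pt "0 0 -1 0 0 0 15" --pt "0 0 0 0 0 0 15"

```text
clock: 9.9
position: [512.8, -176.0, 142.1]
tool_rot: [-0.707, -3.061, -0.0]
ft_force: [-0.0, 0.8, -3.3]
width: 25.4
grasp_force: 59.9
```

Emit:
step_arm --pt "0 0 -1 0 0 0 15" --pt "0 0 0 0 0 0 15"

```text
clock: 10.1
position: [512.8, -176.0, 141.1]
tool_rot: [-0.707, -3.061, -0.0]
ft_force: [0.3, 0.4, -4.2]
width: 25.2
grasp_force: 59.9
```

The socket is going over the nut with no force (mouth about 23). Continue gently to about 16.

Emit:
step_arm --pt "0 0 -1 0 0 0 15" --pt "0 0 -1 0 0 0 15" --pt "0 0 -1 0 0 0 15" --pt "0 0 0 0 0 0 15"

```text
clock: 10.5
position: [512.9, -176.0, 138.1]
tool_rot: [-0.706, -3.061, 0.0]
ft_force: [-1.3, 1.0, -4.2]
width: 25.0
grasp_force: 59.9
```

Emit:
step_arm --pt "0 0 -1 0 0 0 15" --pt "0 0 -1 0 0 0 15" --pt "0 0 -1 0 0 0 15" --pt "0 0 -0.5 0 0 0 15" --pt "0 0 0 0 0 0 15"

```text
clock: 11.0
position: [512.9, -176.0, 134.7]
tool_rot: [-0.707, -3.061, -0.0]
ft_force: [-0.3, 0.0, -3.7]
width: 25.5
grasp_force: 59.9
```

```bash
python3 s.py
```

```text
11.0 [ 512.9 -176.   134.7] psi 64.0 z [-1.e-04  0.e+00 -1.e+00] j [-0.22  0.43  0.7   1.7  -0.3   1.12  1.68] M [0.1   0.041 0.01 ] F [-0.3   0.03 -3.68] w 25.506849833433364 59.85711872577667
```

Emit:
step_arm --pt "0 0 -0.5 0 0 -0.05 15" --pt "0 0 0 0 0 -0.06 15" --pt "0 0 0 0 0 -0.06 15" --pt "0 0 0 0 0 -0.06 15" --pt "0 0 0 0 0 -0.05 15"

```text
clock: 11.5
position: [512.7, -175.5, 134.2]
tool_rot: [-1.129, -2.931, -0.001]
ft_force: [-0.0, 1.0, -4.3]
width: 25.6
grasp_force: 59.6
```

```bash
python3 s.py
```

```text
11.5 [ 512.7 -175.5  134.2] psi 47.87 z [-7.e-04  9.e-04 -1.e+00] j [-0.26  0.45  0.76  1.7  -0.34  1.13  1.43] M [0.241 0.175 0.092] F [-0.01  1.   -4.28] w 25.55060063351021 59.5892858505249
```

Mz is about 0.09, so the nut is loose. Now small steps with a reading each time.

Emit:
step_arm --pt "0 0 0 0 0 -0.05 15" --pt "0 0 0 0 0 -0.05 15"

```text
clock: 11.7
position: [512.8, -175.5, 134.2]
tool_rot: [-1.274, -2.871, -0.001]
ft_force: [-0.3, 0.2, -4.6]
width: 25.4
grasp_force: 59.6
```

```bash
python3 s.py
```

```text
11.7 [ 512.8 -175.5  134.2] psi 42.15 z [-6.e-04  8.e-04 -1.e+00] j [-0.28  0.45  0.79  1.7  -0.35  1.14  1.34] M [0.174 0.123 0.09 ] F [-0.28  0.2  -4.55] w 25.360756759014592 59.568960070610046
```

Emit:
step_arm --pt "0 0 0 0 0 -0.05 15" --pt "0 0 0 0 0 -0.05 15"

```text
clock: 11.9
position: [512.8, -175.5, 134.2]
tool_rot: [-1.416, -2.804, -0.001]
ft_force: [0.1, 0.5, -4.6]
width: 25.7
grasp_force: 59.6
```

```bash
python3 s.py
```

```text
11.9 [ 512.8 -175.5  134.2] psi 36.42 z [-4.e-04  7.e-04 -1.e+00] j [-0.29  0.46  0.81  1.7  -0.36  1.14  1.26] M [0.139 0.138 0.083] F [ 0.15  0.54 -4.61] w 25.668508739200856 59.55335319042206
```

Emit:
step_arm --pt "0 0 0 0 0 -0.05 15" --pt "0 0 0 0 0 -0.05 15"

```text
clock: 12.1
position: [512.8, -175.6, 134.2]
tool_rot: [-1.554, -2.73, -0.0]
ft_force: [-0.0, 0.6, -5.9]
width: 25.2
grasp_force: 59.5
```

```bash
python3 s.py
```

```text
12.1 [ 512.8 -175.6  134.2] psi 30.7 z [-4.e-04  6.e-04 -1.e+00] j [-0.31  0.47  0.83  1.7  -0.38  1.14  1.17] M [0.126 0.1   0.101] F [-0.03  0.56 -5.91] w 25.21165677731751 59.53543961048126
```

Emit:
step_arm --pt "0 0 0 0 0 -0.05 15" --pt "0 0 0 0 0 -0.05 15"

```text
clock: 12.3
position: [512.9, -175.6, 134.2]
tool_rot: [-1.688, -2.649, -0.0]
ft_force: [-0.6, -0.1, -5.0]
width: 25.4
grasp_force: 59.5
```

```bash
python3 s.py
```

```text
12.3 [ 512.9 -175.6  134.2] psi 24.97 z [-3.e-04  5.e-04 -1.e+00] j [-0.32  0.47  0.86  1.7  -0.39  1.15  1.08] M [0.116 0.146 0.039] F [-0.64 -0.11 -5.02] w 25.418455591938255 59.51801061630249
```

Emit:
step_arm --pt "0 0 0 0 0 -0.05 15" --pt "0 0 0 0 0 -0.05 15"

```text
clock: 12.5
position: [513.0, -175.7, 134.2]
tool_rot: [-1.818, -2.562, 0.0]
ft_force: [-0.0, -0.3, -5.1]
width: 25.4
grasp_force: 59.4
```

```bash
python3 s.py
```

```text
12.5 [ 513.  -175.7  134.2] psi 19.28 z [-2.e-04  1.e-04 -1.e+00] j [-0.34  0.48  0.88  1.7  -0.4   1.15  0.99] M [0.002 0.057 0.368] F [-0.02 -0.25 -5.06] w 25.44505422279466 59.37466621398926
```

Emit:
step_arm --pt "0 0 0 0 0 -0.05 15" --pt "0 0 0 0 0 -0.05 15"

```text
clock: 12.7
position: [513.1, -175.7, 134.2]
tool_rot: [-1.942, -2.469, 0.001]
ft_force: [-0.2, -0.2, -4.5]
width: 25.4
grasp_force: 59.4
```

```bash
python3 s.py
```

```text
12.7 [ 513.1 -175.7  134.2] psi 13.62 z [-3.e-04 -3.e-04 -1.e+00] j [-0.35  0.49  0.91  1.7  -0.42  1.16  0.91] M [-0.057  0.095  0.428] F [-0.18 -0.16 -4.55] w 25.412081766422958 59.44335758686066
```

The moment rose from 0.08 to 0.37–0.43 between ψ = 25° and 19°, so the bite is at about 22°. Turn another 0.22 rad.

Emit:
step_arm --pt "0 0 0 0 0 -0.05 15" --pt "0 0 0 0 0 -0.05 15" --pt "0 0 0 0 0 -0.05 15" --pt "0 0 0 0 0 -0.05 15" --pt "0 0 0 0 0 -0.02 15"

```text
clock: 13.2
position: [513.1, -175.8, 134.2]
tool_rot: [2.202, 2.24, -0.0]
ft_force: [-0.0, -0.6, -5.6]
width: 25.3
grasp_force: 59.5
```

```bash
python3 s.py; python3 - <<'E'
from h import *
c,p,d=shot("wrist"); P=cloud(c,d)
s=sensors.get_state(); T=s["position"]
m=np.isfinite(P[...,2])&(P[...,2]>155)&(P[...,2]<172)&(np.hypot(P[...,0]-T[0],P[...,1]-T[1])<24)
q=P[m][:,:2].astype(np.float32); print(m.sum(),cv2.minAreaRect(q),P[m].mean(0))
v,u=np.nonzero(m); cv2.imwrite("pics/w4.png",cv2.resize(p[120:420,130:430,::-1],None,fx=2,fy=2))
E
```

```text
13.2 [ 513.1 -175.8  134.2] psi 0.98 z [-1.e-04 -3.e-04 -1.e+00] j [-0.39  0.51  0.96  1.7  -0.45  1.17  0.72] M [-0.04   0.06   0.222] F [-0.04 -0.55 -5.62] w 25.31597510894154 59.54421579837799
2568 ((513.3714599609375, -174.10781860351562), (45.8830680847168, 24.62698745727539), 5.277398586273193) [ 513.14406899 -164.352625    163.87079894]
```

View pics/w4.png

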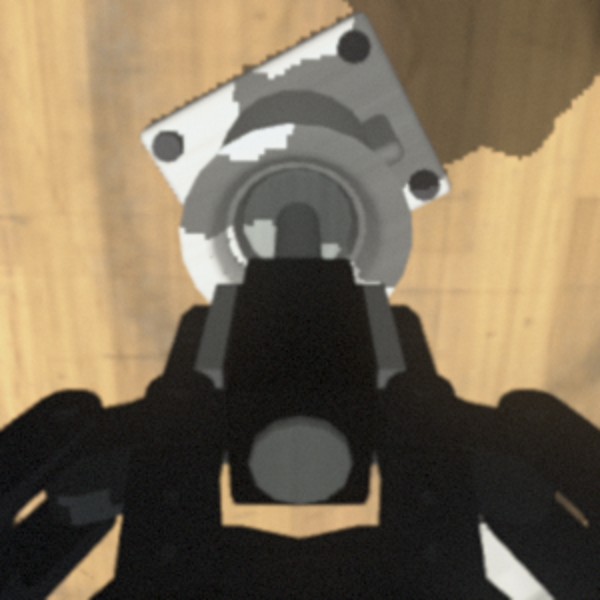

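The handle sits flat and centred between the pads (edges at x≈230 and 375 in the crop), so there is no slip. The nut is about 21° past the bite. Ease the torque a little, then lift.

Emit:
step_arm --pt "0 0 0 0 0 0.04 15" --pt "0 0 2 0 0 0 15" --pt "0 0 3 0 0 0 15" --pt "0 0 4 0 0 0 15" --pt "0 0 6 0 0 0 15"

```text
clock: 13.75
position: [512.8, -176.1, 149.8]
tool_rot: [-2.157, -2.283, 0.0]
ft_force: [0.8, -0.6, -4.2]
width: 25.5
grasp_force: 59.6
```

```bash
python3 s.py
```

```text
13.75 [ 512.8 -176.1  149.8] psi 3.25 z [-2.e-04  0.e+00 -1.e+00] j [-0.39  0.49  0.96  1.68 -0.43  1.2   0.74] M [-0.066 -0.044  0.013] F [ 0.77 -0.6  -4.19] w 25.502100114509634 59.646411538124084
```

Emit:
step_arm --pt "0 0 10 0 0 0 15" --pt "0 0 14 0 0 0 15" --pt "0 0 18 0 0 0 15" --pt "0 0 20 0 0 0 15" --pt "0 0 16 0 0 0 15" --pt "0 10 5 0 0 0 15" --pt "5 30 0 0 0 0.06 15" --pt "6 40 0 0 0 0.07 15"

```text
clock: 14.55
position: [523.4, -97.4, 233.2]
tool_rot: [2.007, 2.415, -0.0]
ft_force: [1.0, 0.5, -3.9]
width: 25.3
grasp_force: 59.8
```

Emit:
step_arm --pt "6 40 0 0 0 0.07 15" --pt "6 40 0 0 0 0.07 15" --pt "6 40 0 0 0 0.07 15" --pt "6 40 0 0 0 0.07 15" --pt "6 40 0 0 0 0.07 15" --pt "5 35 0 0 0 0.04 15" --pt "3 20 0 0 0 0 15" --pt "0 8 0 0 0 0 15"

```text
clock: 15.35
position: [561.4, 170.5, 231.7]
tool_rot: [-1.491, -2.764, 0.0]
ft_force: [0.4, -0.7, -4.4]
width: 25.5
grasp_force: 59.8
```

Emit:
step_arm --pt "0 0 0 0 0 0 15" --pt "0 0 0 0 0 0 15"

```text
clock: 15.55
position: [562.0, 163.7, 232.5]
tool_rot: [1.503, 2.758, -0.003]
ft_force: [0.1, -0.3, -4.2]
width: 25.4
grasp_force: 59.8
```

```bash
python3 s.py
```

```text
15.55 [562.  163.7 232.5] psi 32.82 z [ 0.     -0.0025 -1.    ] j [-0.86  0.47  0.81  1.43 -0.34  1.39  0.54] M [-0.067  0.055 -0.012] F [ 0.12 -0.3  -4.17] w 25.430202828006617 59.783695936203
```

Emit:
step_arm --pt "0 0 -10 0 0 0 15" --pt "0 0 -10 0 0 0 15" --pt "0 0 -10 0 0 0 15" --pt "0 0 -5 0 0 0 15" --pt "0 0 0 0 0 0 15" --pt "0 0 0 0 0 0 15"

```text
clock: 16.15
position: [562.0, 166.9, 197.2]
tool_rot: [1.498, 2.762, -0.0]
ft_force: [-0.5, 0.0, -4.3]
width: 25.4
grasp_force: 59.6
```

```bash
python3 s.py
```

```text
16.15 [562.  166.9 197.2] psi 33.06 z [ 0.e+00 -2.e-04 -1.e+00] j [-0.86  0.49  0.8   1.49 -0.36  1.32  0.55] M [-0.018 -0.038 -0.013] F [-0.51  0.04 -4.3 ] w 25.370945420097094 59.58548069000244
```

Within 0.5 mm of the grasp point. Lower into the cup.

Emit:
step_arm --pt "0 0.3 -10 0 0 0 15" --pt "0 0 -12 0 0 0 15" --pt "0 0 -12 0 0 0 15" --pt "0 0 -12 0 0 0 15" --pt "0 0 -10 0 0 0 15" --pt "0 0 -6 0 0 0 15" --pt "0 0 -3 0 0 0 15" --pt "0 0 0 0 0 0 15"

```text
clock: 16.95
position: [561.8, 167.2, 131.9]
tool_rot: [-1.497, -2.762, 0.001]
ft_force: [-0.2, -0.0, -4.9]
width: 25.6
grasp_force: 59.7
```

Emit:
step_arm --pt "0 0 -2 0 0 0 15" --pt "0 0 -1 0 0 0 15" --pt "0 0 -0.5 0 0 0 15" --pt "0 0 0 0 0 0 15"

```text
clock: 17.35
position: [562.0, 167.3, 128.9]
tool_rot: [1.497, 2.762, 0.0]
ft_force: [-0.6, 0.2, -3.9]
width: 25.4
grasp_force: 59.7
```

```bash
python3 s.py
```

```text
17.35 [562.  167.3 128.9] psi 33.07 z [ 3.e-04  1.e-04 -1.e+00] j [-0.84  0.55  0.77  1.58 -0.4   1.18  0.59] M [ 0.012 -0.     0.024] F [-0.6   0.25 -3.9 ] w 25.396260139016455 59.72025990486145
```

Emit:
step_arm --pt "0 0 -0.7 0 0 0 15" --pt "0 0 0 0 0 0 15" --pt "0 0 0 0 0 0 30" --pt "0 0 0 0 0 0 45" --pt "0 0 0 0 0 0 70" --pt "0 0 0 0 0 0 85" --pt "0 0 0 0 0 0 85" --pt "0 0 0 0 0 0 85"

```text
clock: 18.15
position: [562.1, 167.3, 128.2]
tool_rot: [1.497, 2.762, 0.0]
ft_force: [-0.5, -0.7, -0.6]
width: 85.0
grasp_force: 0.0
```

Emit:
step_arm --pt "0 0 20 0 0 0 85" --pt "0 0 30 0 0 0 85" --pt "0 0 40 0 0 0 85" --pt "0 0 24 0 0 0 85" --pt "0 0 0 0 0 0 85" --pt "0 0 0 0 0 0 85" --pt "0 0 0 0 0 0 85" --pt "0 0 0 0 0 0 85"

```text
clock: 18.95
position: [561.0, 167.3, 240.5]
tool_rot: [-1.497, -2.76, 0.003]
ft_force: [-0.1, -0.0, 0.0]
width: 84.8
grasp_force: 0.0
```

```bash
python3 s.py; python3 - <<'E'
from h import *
c,p,d=shot("wrist","w5.png"); P=cloud(c,d)
m=np.isfinite(P[...,2])&(abs(P[...,2]-175)<5)&(np.hypot(P[...,0]-561,P[...,1]-165)<25)
q=P[m][:,:2].astype(np.float32); print("handle",m.sum(),cv2.minAreaRect(q),P[m].mean(0))
E
```

```text
18.95 [561.  167.3 240.5] psi 33.06 z [-2.9e-03 -8.0e-04 -1.0e+00] j [-0.86  0.46  0.81  1.41 -0.34  1.41  0.53] M [-0.014 -0.018  0.057] F [-0.12 -0.02  0.02] w 84.84392114796279 0.0
handle 1481 ((562.480224609375, 166.70114135742188), (25.99994659423828, 26.33481216430664), 33.27710723876953) [561.62337275 168.10043994 176.44499667]
```

View pics/w5.png

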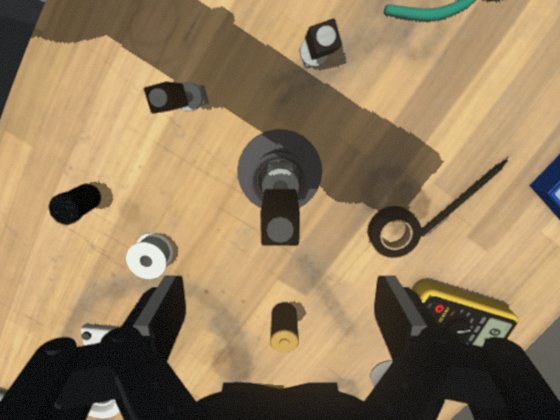

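The driver stands upright in its cup with its handle top at (280,228), at the same place and height as before. The bystanders in view have not moved.

```bash
python3 -c "
from plant import arm
print(arm.job_done())"
```

```text
the job is handed in; nothing more can be done
None
```

I seated the driver on the nut without force, turned the nut an estimated 21° past its bite (from the moment rise), put the driver back upright and released in its stand, and handed the job in at about 19 s; no verdict was returned.

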